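Tilt the culture flask for an oblique view and bring it level

TASK

Lay the flat culture flask in the cradle of the tilting stand, on its flat side with its cap towards the cradle's handle, and let go of it. Then slowly raise the cradle's handle end until the cradle is parallel with the stand's index arm, keep it there for two seconds while the camera takes its oblique picture, and slowly lower it again until it is fully down and level, with the flask still lying in it. Do not shift the index arm, and leave the jar and the dish on the bench pad where they are.

Things in the scene. Friction and masses are not known exactly. Their poses are not given: they have to be found in the camera images.
- stand: grey tilting stand, fixed to the bench for the episode: base plate 175 x 200 x 12 mm, cradle on a stiff hinge at its far end. Origin: on the bench under the middle of the cradle. Its x axis points from the handle to the hinge, y to the index arm's side, z up
- cradle (a joint): angle of the aluminium cradle (rad): 0 = level, resting on its stop, growing as the handle end rises, 1.0 at most. The hinge is stiff: the cradle stays where it is left. About 4 N at the handle raises it
- cradle_seat (a point): where the flask's origin goes: on the cradle's floor (top face), 13 mm towards the hinge from the cradle's middle, 55 mm above the bench when level; axes as the stand's, tilting with the cradle. The cradle is an open tray, inside 116 (x) x 62 (y) mm, walls 8 mm high and 4 mm thick.
- cradle_handle (a point): middle of the cradle's handle: a round steel bar, 10 mm in diameter, 62 mm long along the cradle's y, 45 mm outside the cradle's end wall on the side away from the hinge; 65 mm above the bench and 182 mm from the hinge axis when level. Axes as the cradle's
- cradle_hinge (a point): middle of the hinge axis, 55 mm above the bench, 75 mm from the stand's origin along its x. The cradle and the index arm turn about this axis (the stand's y). Axes as the cradle's
- index (a joint): angle of the index arm (rad), on the same axle as the cradle and counted alike: the angle at which the cradle must be held. Differs from start to start; must not be changed
- index_tip (a point): round end (20 mm in diameter) of the dark steel index arm, which runs 185 mm from the hinge axis towards the handle's side, rising at its set angle (tip 115 to 170 mm above the bench), 92 mm beside the cradle's middle (stand +y). Its x axis lies along the arm, towards the hinge
- flask: small closed flat clear-plastic culture flask, about 70 g, lying on the pad: 106 mm long, 52 wide, 26 high. Origin: underside, 40 mm from its bottom end, 66 mm from the cap's end. x points from cap to bottom end, z up. Parallel sides 52 mm apart from x = -26 to +40 mm; white cap, 23 mm in diameter, at x = -66 to -48 mm. Grip it across its width at the origin
- flask_cap (a point): middle of the outer face of the flask's cap, 13 mm above its underside
- bottle: amber glass jar standing on the pad, 48 mm in diameter, 85 mm high; origin at the centre of its foot. Leave alone
- dish: flat round closed culture dish on the pad, 60 mm in diameter, 15 mm high; origin at the centre of its underside. Leave alone
- pad: dark grey bench pad 280 x 250 x 3 mm, fixed; origin at the centre of its underside. The flask, the jar and the dish start on it
Things that resemble listed ones, but are neither listed nor needed, are in the scene too. There is more than one size of the flask; the one meant has the size given above.

How it is judged:
On the way, in this order (a step that is already met when the one before it is completed fails the run):
1. the flask lies flat in the level cradle, cap towards the handle, and is let go (x of flask in the frame of cradle_seat between -0.009 and 0.009 m and y of flask in the frame of cradle_seat between -0.009 and 0.009 m and z of flask in the frame of cradle_seat between -0.004 and 0.004 m and x of flask_cap in the frame of cradle_seat below -0.05 m and angle between the z axis of flask and the z axis of cradle_seat, either way round below 0.08 rad and contact force between the fingers and flask below 0.1 N and value of joint cradle below 0.05 rad), for 0.2 s.
2. the cradle, with the flask lying in it, is kept parallel with the index arm (within 4 degrees) for over a second (x of flask in the frame of cradle_seat between -0.009 and 0.009 m and y of flask in the frame of cradle_seat between -0.009 and 0.009 m and z of flask in the frame of cradle_seat between -0.004 and 0.004 m and x of flask_cap in the frame of cradle_seat below -0.05 m and angle between the z axis of flask and the z axis of cradle_seat, either way round below 0.08 rad and angle between the x axis of cradle_seat and the x axis of index_tip, either way round below 0.07 rad), for 1.2 s.
At the end, for the whole second after the job is handed in: The cradle is fully down (within 2 degrees of level), the flask lies flat in it at rest, between its walls (origin within 9 mm of the seat along and across, 4 mm in height, flat within 4.5 degrees), cap towards the handle, and nothing is held (x of flask in the frame of cradle_seat between -0.009 and 0.009 m and y of flask in the frame of cradle_seat between -0.009 and 0.009 m and z of flask in the frame of cradle_seat between -0.004 and 0.004 m and x of flask_cap in the frame of cradle_seat below -0.05 m and angle between the z axis of flask and the z axis of cradle_seat, either way round below 0.08 rad and contact force between the fingers and flask below 0.1 N and value of joint cradle below 0.035 rad and linear speed of flask below 0.02 m/s); the robot touches nothing.
It fails at once if the cradle is swung or dropped (faster than 1.5 rad/s) (velocity of joint cradle above 1.5 rad/s or velocity of joint cradle below -1.5 rad/s).
It fails at once if the index arm is shifted (its tip by more than 12 mm) (distance of index_tip from where it was at the start of the episode above 0.012 m).
It fails at once if the jar or the dish is shifted by more than 25 mm or the jar tipped (distance of any of bottle, dish from where it was at the start of the episode above 0.025 m or angle between bottle's own z axis and vertical above 0.4 rad).
It also fails if it takes over 64 s, if anything falls off the work surface, if the arm or the gripper's body presses on something with over 40 N, if the wrist force passes 120 N, or if a joint passes its speed limit or range.

ROBOT

A 7-joint arm with a two-finger parallel gripper is mounted at the origin on the work surface. World frame = base frame: x ahead of the robot, y to its left, z up, the work surface at z = 0. Lengths are in m, angles in rad, forces in N, time in s.
With the tool pointing down it reaches from about 0.425 to 1.025 m from the base axis. Payload 9.4 kg.
Tool frame: the origin (TCP) lies midway between the tips of the shut fingers; the grasp point (between the pads) lies 19 mm behind it; z points along the fingers, y is the line along which they close (so a half turn about z gives the same grasp; the last joint's range is limited). The gripper opens to 93 mm and grips with 3 to 60 N. Pads are 15 mm wide; open, the fingers measure 128 mm over their backs; the gripper's body (75 mm by 188 mm) begins 65 mm behind the grasp point.
Start: joints at [-1.388, 0.599, -0.003, 1.599, 0.002, 0.943, -0.08], TCP at [0.186, 0.701, 0.219] pointing down, gripper open.
Joint ranges: [-2.57, 2.57], [-0.35, 1.97], [-1.29, 1.29], [0.11, 2.56], [-1.05, 4.19], [0.11, 1.86], [-2.63, 2.63]. Speed limits (rad/s): [2.22, 2.22, 3.01, 3.01, 3.14, 3.14, 3.14].

INTERFACE

Orientations are given as [roll, pitch, yaw] about the fixed x, y, z axes, in that order (R = Rz(yaw) Ry(pitch) Rx(roll)).
In Python, from workcell import status, cams, order gives the robot as it stands. The module is installed in compiled form; this text tells all that it offers.
- The arm moves only by the shell command python3 -m handwheel 'ROWS' [FORCE]. ROWS is JSON, a list of rows, each a list of 3 entries, a list of its own where there are three numbers: the opening, from 0 (shut) to 1 (fully open), then the shift along the tool's x, y, z in units of 750 mm (1.0 is 750 mm), then the turn about the tool's z in units of 45 degrees (1.0 is 45 degrees). A call has 1 to 10 rows; each row is the pose to reach, as a shift and turn from the pose commanded when the call began, along the tool's axes at that moment; what a row does not reach only later rows make up. A row lasts 1/12 s, in which the tool goes at most 41.7 mm and 7.16 degrees, less where a joint would pass 70% of its speed; a pose out of reach is approached as far as the arm can. A call with a number of a shift or a turn outside -1 to 1 is refused whole. A call with a gripper value outside its range is refused whole. The fingers move at their own pace and stop on an object; FORCE is the grip in N (left out, the last holds). Time passes only in rows, so rows that repeat a pose let the fingers close. It gives the time, the measured TCP pose, the force, the opening and the grip force at its end, in the units of the state.
- status.read_state(): the state, without advancing time (a new reading comes with each control period).
- cams.get_image(name): name is "side" or "top" or "wrist"; returns (picture, depth): 480x640x3 uint8, red, green, blue; 480x640 float32, m along the optical axis (not along the pixel's ray), 0 where there is no reading.
- cams.camera_info(name): a dict with "camera_matrix" (3x3 intrinsics, pixels), "D" ([k1, k2, p1, p2, k3] as OpenCV has them; the pictures are not rectified), "T" (4x4, takes a point from camera to world coordinates); the wrist camera has in their place "T_tool_cam" (4x4, takes a point from camera to tool coordinates, whose origin is the TCP and whose axes are the flange's). Camera axes: x right, y down, z forward; pixel columns grow to the right and rows downward; lengths in m; the calibration is good to about 2 mm. A picture is of the moment at which its call begins: read the wrist's pose just before it. camera_info takes no time and is no camera call.
- order.close_job(): hands the job in; it is judged then, once.
Trained networks look in the newest picture that a camera, given by its name, has taken for a name from the list of things; names that differ only in an ending like _2 or _b are one class to them, and where a whole thing is asked for, a point or a joint stands for the part that bears it (a point fixed in the world has none). Each returns a list of dicts, best first, with "p" (0 to 1); they miss things now and then, are a little off and sometimes report something else, mostly with a low value. They report only what shows in the picture. A call takes as long as a camera call. They do not tell look-alikes from the thing itself.
- cams.search_frame(camera, query): "at" ([row, column] as shares, 0 to 1, of the picture: columns of its width, rows of its height, amid what is visible of it).
- cams.trace(camera, query): "pixels" (480x640 bool, what is visible of it) and "at" ([row, column] as shares, 0 to 1, of the picture: columns of its width, rows of its height, amid what is visible of it).
- cams.mark_of(camera, query): "at" ([row, column] as shares, 0 to 1, of the picture: columns of its width, rows of its height: a listed point, or the origin of a listed thing).
The state is a dict: "t": time; "joint_pos": joint angles; "qd": joint speeds; "joint_efforts": joint torques, N m; "tool_pos": TCP position; "orientation": TCP orientation; "force": force on the tool from outside, world axes, zero at the start; "moment": the same for the moment, N m; "width": opening from 0.0 (shut) to 1.0 (fully open); "grip_force": force on a finger pad.
Only numpy, scipy, OpenCV 4.12 (cv2) and the standard library are available. Lean on these libraries where they do the work, as an engineer would, in place of code of your own. Each camera call takes 0.05 s, during which the arm holds its last target. There are 200 camera calls.

## Working session

There is one attempt and no reset: what is moved stays moved. The work goes in short steps, Python scripts to look and compute and a shell command to move; the robot and the scene stay as the last step left them, time stands still between calls to the robot, and variables do not carry over. Pictures are saved under pics/ and viewed, at most 10 in all, crops included, and the job is handed in when it is done.

```bash
mkdir -p pics
cat > h.py <<'E'
import numpy as np, cv2
from workcell import status, cams, order
from scipy.spatial.transform import Rotation as R
def T(cam):
    i=cams.camera_info(cam)
    if 'T' in i: return np.array(i['T'])
    s=status.read_state(); M=np.eye(4); M[:3,:3]=R.from_euler('xyz',s['orientation']).as_matrix(); M[:3,3]=s['tool_pos']
    return M@np.array(i['T_tool_cam'])
def ray(cam,px):
    i=cams.camera_info(cam); u=cv2.undistortPoints(np.array(px,float).reshape(-1,1,2),np.array(i['camera_matrix']),np.array(i['D'])).reshape(-1,2)
    return np.c_[u,np.ones(len(u))]
def pts(cam,px,d,M=None):
    M=T(cam) if M is None else M
    p=ray(cam,px)*np.array(d).reshape(-1,1)
    return p@M[:3,:3].T+M[:3,3]
def onz(cam,px,z,M=None):
    M=T(cam) if M is None else M
    r=ray(cam,px)@M[:3,:3].T; o=M[:3,3]
    return o+r*((z-o[2])/r[:,2])[:,None]
def save(n,img): cv2.imwrite('pics/'+n,img[:,:,::-1])
E
python3 - <<'E'
from h import *
print(status.read_state())
for c in ['top','side']:
    im,d=cams.get_image(c); save(c+'0.png',im); np.save(c+'0.npy',d); print(c,np.round(T(c),3).tolist())
    for q in ['flask','cradle_seat','cradle_handle','cradle_hinge','index_tip','flask_cap','bottle','dish','stand','pad']:
        for r in cams.mark_of(c,q)[:3]:
            px=[r['at'][1]*640,r['at'][0]*480]; dd=d[int(min(px[1],479)),int(min(px[0],639))]
            print(q,round(r['p'],2),np.round(px),np.round(pts(c,px,[dd])[0],3))
E
```

```text
{'t': 0.0, 'joint_pos': array([-1.38770141,  0.60014884, -0.00250633,  1.60010217,  0.00181681,
        0.94291952, -0.07983246]), 'qd': array([ 0.00042683,  0.00056575, -0.00011415,  0.00055542,  0.00159198,
        0.00121126, -0.00060035]), 'joint_efforts': array([ 1.88848378e-05, -7.65056634e+01,  1.49679489e+00, -2.52352130e+01,
       -5.25243301e-02,  1.69487618e-02,  1.32770806e-04]), 'tool_pos': array([0.1861602 , 0.70019335, 0.21775328]), 'orientation': array([-3.14002622e+00,  1.78617789e-04,  2.88180329e+00]), 'force': array([0.25728926, 0.24723909, 0.58895588]), 'moment': array([ 0.01475189,  0.02653446, -0.05407679]), 'grip_force': 0.0, 'width': 1.000570773229605}
top [[-0.003, -0.986, 0.168, 0.358], [-1.0, 0.003, 0.004, 0.064], [-0.004, -0.168, -0.986, 1.02], [0.0, 0.0, 0.0, 1.0]]
flask 0.61 [268. 209.] [0.576 0.159 0.028]
cradle_seat 0.71 [436. 216.] [ 0.555 -0.164  0.054]
cradle_handle 0.86 [453. 281.] [ 0.431 -0.186  0.071]
cradle_handle 0.56 [273. 208.] [0.577 0.15  0.031]
cradle_hinge 0.72 [428. 187.] [ 0.613 -0.149  0.054]
index_tip 0.87 [412. 271.] [ 0.44  -0.09
[... 581 characters left out ...]
ask 0.84 [412. 325.] [0.335 0.158 0.021]
flask 0.77 [289. 313.] [0.581 0.158 0.03 ]
flask 0.69 [244. 444.] [0.625 0.424 0.019]
cradle_seat 0.59 [291. 199.] [ 0.614 -0.144  0.058]
cradle_seat 0.55 [318. 194.] [ 0.554 -0.169  0.055]
cradle_handle 0.84 [370. 191.] [ 0.432 -0.177  0.07 ]
cradle_hinge 0.98 [293. 200.] [ 0.61  -0.142  0.058]
index_tip 0.68 [369. 184.] [ 0.44  -0.087  0.167]
flask_cap 0.97 [391. 324.] [0.376 0.153 0.014]
flask_cap 0.9 [308. 336.] [0.539 0.2   0.019]
flask_cap 0.79 [251. 467.] [0.606 0.459 0.016]
bottle 0.69 [275. 378.] [0.586 0.31  0.045]
dish 0.84 [234. 341.] [0.68  0.225 0.019]
stand 0.75 [323. 211.] [ 0.533 -0.069  0.099]
pad 0.73 [285. 342.] [0.584 0.209 0.003]
```

View pics/top0.png

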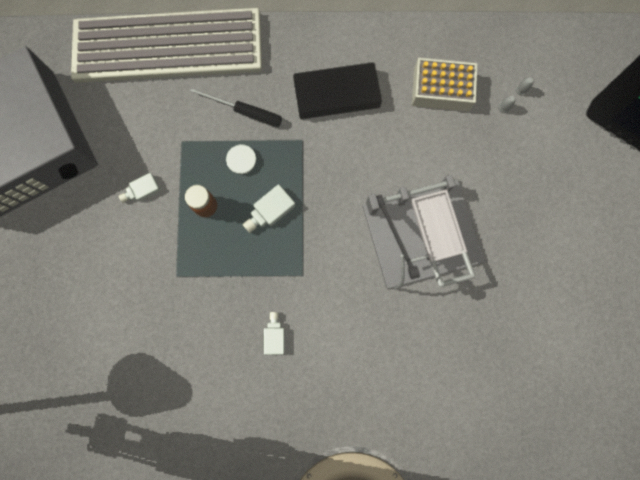

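View pics/side0.png

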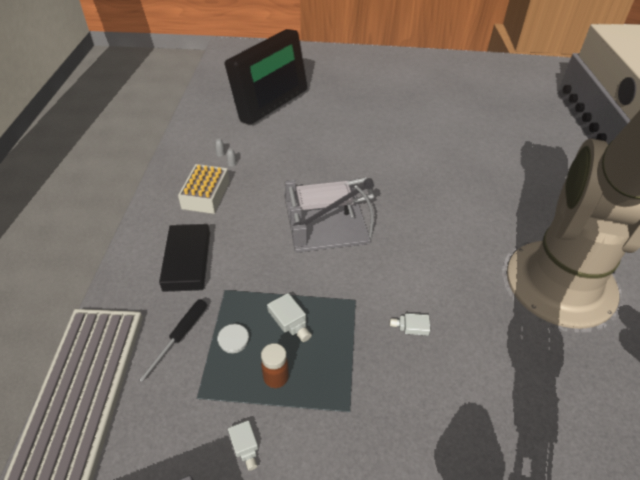

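The top view shows three flasks. One is on the pad at about (270,208), one left of the pad at (140,188), and one below it at (274,333). The stand is at (430,230), with the handle end at the bottom and the index arm on its left. The pad flask looks larger and is the only one on the pad, so I'll measure all three.

Run:
```python
from h import *
for c in ['top','side']:
    im,d=cams.get_image(c)
    for r in cams.trace(c,'flask')[:5]:
        m=r['pixels']; v,u=np.nonzero(m&(d>0)); P=pts(c,np.c_[u,v],d[v,u])
        k=P[:,2]>0.012; Q=P[k]
        if len(Q)<20: print(c,'few',r['p'],r['at']);continue
        rc=cv2.minAreaRect(Q[:,:2].astype(np.float32))
        print(c,round(r['p'],2),np.round(np.array(r['at'])[::-1]*[640,480]),np.round(rc[0],3),np.round(rc[1],3),round(rc[2],1),'ztop',np.round(np.percentile(Q[:,2],[50,90]),3))
    if c=='top': save('crop0.png',cv2.resize(im[140:370,100:320],None,fx=2.6,fy=2.6,interpolation=2))
```

```text
top 0.93 [275. 336.] [0.339 0.146] [0.077 0.037] 0.3 ztop [0.019 0.021]
top 0.91 [140. 191.] [0.619 0.423] [0.04 0.08] 27.9 ztop [0.018 0.021]
top 0.62 [268. 209.] [0.572 0.162] [0.052 0.103] 40.8 ztop [0.028 0.03 ]
side 0.94 [244. 441.] [0.623 0.424] [0.038 0.078] 27.5 ztop [0.019 0.021]
side 0.91 [290. 315.] [0.577 0.163] [0.053 0.108] 40.0 ztop [0.028 0.031]
side 0.58 [413. 324.] [0.34  0.148] [0.08  0.041] 1.8 ztop [0.019 0.021]
```

View pics/crop0.png

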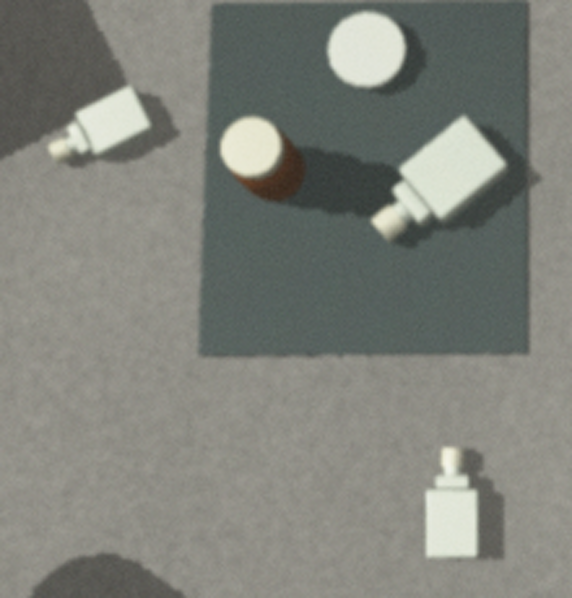

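Only the pad flask, at (270,208) in the top view, measures 52 x 106 mm with its top about 28 mm up (25 mm above the pad). The other two are about 79 x 39 x 20 mm, so the pad flask is the one meant. Next I'll work out the move to a point above it.

```bash
cat >> h.py <<'E'
def go(x,y,z,yawdeg=None,wid=1):
    """units from measured pose to a world target"""
    s=status.read_state(); Rm=R.from_euler('xyz',s['orientation']).as_matrix()
    d=Rm.T@(np.array([x,y,z])-s['tool_pos'])/.75
    y0=np.degrees(s['orientation'][2]); t=0 if yawdeg is None else -((yawdeg-y0+180)%360-180)/45
    print('t',round(s['t'],2),'yaw0',round(y0,2),'shift',np.round(d,4).tolist(),'turn',round(t,4))
E
python3 -c "
from h import *
print(cams.camera_info('wrist'))
go(.583,.153,.25,130.5)"
```

```text
{'camera_matrix': array([[355.82147081,   0.        , 315.63362309],
       [  0.        , 355.82147081, 231.33521125],
       [  0.        ,   0.        ,   1.        ]]), 'D': array([-0.00308673,  0.        ,  0.        ,  0.        ,  0.        ]), 'T_tool_cam': array([[ 9.43432422e-05, -9.55895605e-01, -2.93706629e-01,
         8.22552886e-02],
       [ 9.99999931e-01,  1.95571001e-04, -3.15288166e-04,
        -5.33141215e-04],
       [ 3.58823072e-04, -2.93706580e-01,  9.55895557e-01,
        -1.64762010e-01],
       [ 0.00000000e+00,  0.00000000e+00,  0.00000000e+00,
         1.00000000e+00]])}
t 1.3 yaw0 165.12 shift [-0.6988, -0.5699, -0.0418] turn 0.7693
```

```bash
python3 -m handwheel '[[1,[-0.7,-0.57,-0.042],0.77],[1,[-0.7,-0.57,-0.042],0.77],[1,[-0.7,-0.57,-0.042],0.77],[1,[-0.7,-0.57,-0.042],0.77],[1,[-0.7,-0.57,-0.042],0.77],[1,[-0.7,-0.57,-0.042],0.77],[1,[-0.7,-0.57,-0.042],0.77],[1,[-0.7,-0.57,-0.042],0.77],[1,[-0.7,-0.57,-0.042],0.77],[1,[-0.7,-0.57,-0.042],0.77]]'; python3 -c "
from h import *
go(.583,.153,.25,130.5)"
```

```text
t: 2.13
tool_pos: [0.4315, 0.3621, 0.2384]
orientation: [3.141, -0.0, 2.277]
force: [0.3, -0.1, 0.1]
width: 0.998
grip_force: 0.0
t 2.13 yaw0 130.48 shift [-0.3432, -0.0274, -0.0155] turn -0.0004
```

```bash
python3 -m handwheel '[[1,[-0.34,-0.027,-0.015],0],[1,[-0.34,-0.027,-0.015],0],[1,[-0.34,-0.027,-0.015],0],[1,[-0.34,-0.027,-0.015],0],[1,[-0.34,-0.027,-0.015],0],[1,[-0.34,-0.027,-0.015],0],[1,[-0.34,-0.027,-0.015],0],[1,[-0.34,-0.027,-0.015],0],[1,[-0.34,-0.027,-0.015],0],[1,[-0.34,-0.027,-0.015],0]]'
cat > fl.py <<'E'
from h import *
M=T('wrist'); im,d=cams.get_image('wrist'); save('w1.png',im)
for r in cams.trace('wrist','flask')[:2]:
    m=r['pixels']; v,u=np.nonzero(m&(d>0)); P=pts('wrist',np.c_[u,v],d[v,u],M); Q=P[P[:,2]>.012]
    rc=cv2.minAreaRect(Q[:,:2].astype(np.float32)); B=P[P[:,2]>np.percentile(P[:,2],90)-.006]; rb=cv2.minAreaRect(B[:,:2].astype(np.float32))
    print(r['p'],np.round(rc[0],4),np.round(rc[1],4),rc[2],'top',np.round(rb[0],4),np.round(rb[1],4),rb[2],np.percentile(B[:,2],[50,90]))
for q in ['flask','flask_cap']:
    for r in cams.mark_of('wrist',q)[:2]:
        px=np.array(r['at'])[::-1]*[640,480]; print(q,r['p'],px,onz('wrist',px,.016 if q!='flask' else .003,M))
E
python3 fl.py
```

```text
t: 2.97
tool_pos: [0.5797, 0.1584, 0.249]
orientation: [-3.141, -0.001, 2.279]
force: [0.4, 0.8, -0.4]
width: 0.998
grip_force: 0.0
0.78 [0.6249 0.4164] [0.0389 0.0667] 27.145706176757812 top [0.6249 0.4163] [0.0389 0.0666] 27.081405639648438 [0.01750861 0.01865919]
0.75 [0.5755 0.1612] [0.0516 0.1057] 39.947139739990234 top [0.5755 0.1612] [0.0516 0.1057] 39.947139739990234 [0.02746909 0.02858465]
flask 0.95 [128.896  52.176] [[0.33157044 0.14628799 0.003     ]]
flask 0.7 [316.8   202.512] [[0.58586029 0.15239908 0.003     ]]
flask_cap 0.79 [312.896 143.808] [[0.53829427 0.20122587 0.016     ]]
flask_cap 0.76 [164.928  82.608] [[0.38153219 0.14835588 0.016     ]]
```

View pics/w1.png

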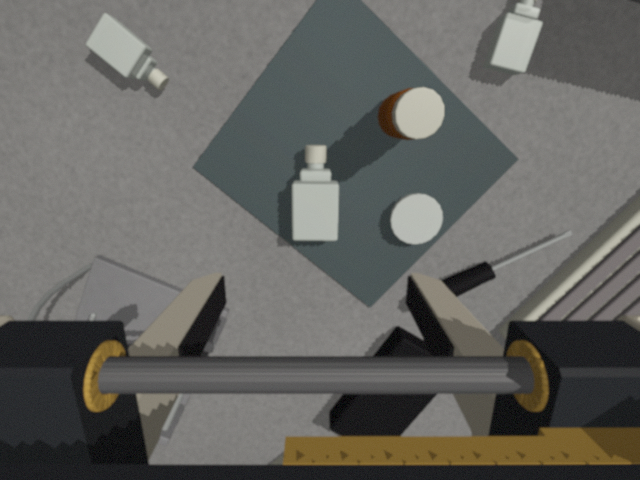

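The flask is at (316,205) in the wrist picture, cap up in the image. The jar (415,112) and dish (416,218) are clear of the fingers. The flask's origin is (0.584, 0.151) and its yaw is -50°.

```bash
python3 -c "
from h import *
go(.5839,.1512,.06,130)"
```

```text
t 3.17 yaw0 130.61 shift [-0.0105, -0.0022, 0.2524] turn 0.0135
```

```bash
python3 -m handwheel '[[1,[-0.0105,-0.0022,0.1],0.0135],[1,[-0.0105,-0.0022,0.25],0.0135],[1,[-0.0105,-0.0022,0.25],0.0135],[1,[-0.0105,-0.0022,0.25],0.0135],[1,[-0.0105,-0.0022,0.25],0.0135],[1,[-0.0105,-0.0022,0.25],0.0135],[1,[-0.0105,-0.0022,0.25],0.0135],[1,[-0.0105,-0.0022,0.25],0.0135]]'; python3 -c "
from h import *
go(.5839,.1512,.014,130)"
```

```text
t: 3.83
tool_pos: [0.5854, 0.1502, 0.0632]
orientation: [3.14, 0.001, 2.267]
force: [-1.2, -0.2, 0.7]
width: 0.997
grip_force: 0.0
t 3.83 yaw0 129.89 shift [0.0024, -0.0008, 0.0656] turn -0.0024
```

```bash
python3 -m handwheel '[[1,[0.001,-0.0008,0.03],0],[1,[0.001,-0.0008,0.064],0],[1,[0.001,-0.0008,0.064],0],[0.45,[0.001,-0.0008,0.064],0],[0.45,[0.001,-0.0008,0.064],0],[0.45,[0.001,-0.0008,0.064],0],[0.45,[0.001,-0.0008,0.064],0],[0.45,[0.001,-0.0008,0.064],0],[0.45,[0.001,-0.0008,0.064],0],[0.45,[0.001,-0.0008,0.064],0]]' 15
```

```text
t: 4.67
tool_pos: [0.5839, 0.1498, 0.0142]
orientation: [3.141, 0.0, 2.267]
force: [-1.2, -0.6, 6.2]
width: 0.56
grip_force: 15.0
```

```bash
python3 -m handwheel '[[0.45,[0,0,-0.04],0],[0.45,[0,0,-0.09],0],[0.45,[0,0,-0.14],0],[0.45,[0,0,-0.19],0],[0.45,[0,0,-0.24],0],[0.45,[0,0,-0.29],0],[0.45,[0,0,-0.32],0],[0.45,[0,0,-0.32],0]]'
python3 - <<'E'
from h import *
go(.52,.0,.25,190)
for c in ['top','side']:
    im,d=cams.get_image(c)
    if c=='top': m=cams.trace(c,'stand')
    for q in ['cradle_seat','cradle_handle','cradle_hinge','index_tip']:
        for r in cams.mark_of(c,q)[:2]:
            px=np.array(r['at'])[::-1]*[640,480]; z={'cradle_seat':.055,'cradle_handle':.065,'cradle_hinge':.055,'index_tip':.157}[q]
            print(c,q,round(r['p'],2),px,np.round(onz(c,px,z),4))
E
```

```text
t: 5.33
tool_pos: [0.5858, 0.1501, 0.2591]
orientation: [3.134, 0.003, 2.266]
force: [0.0, -0.2, -0.7]
width: 0.563
grip_force: 15.0
t 5.33 yaw0 129.84 shift [-0.0974, -0.1957, 0.011] turn -1.337
top cradle_seat 0.57 [432.896 218.208] [[ 0.5514 -0.1568  0.055 ]]
top cradle_handle 0.76 [456.    280.176] [[ 0.433  -0.1925  0.065 ]]
top index_tip 0.93 [410.496 271.104] [[ 0.4412 -0.0923  0.157 ]]
side cradle_seat 0.56 [319.104 194.208] [[ 0.5508 -0.1697  0.055 ]]
side cradle_handle 0.75 [367.104 190.08 ] [[ 0.4382 -0.1846  0.065 ]]
side cradle_handle 0.56 [275.584 376.512] [[0.5833 0.3174 0.065 ]]
side index_tip 0.88 [366.592 182.016] [[ 0.4443 -0.1059  0.157 ]]
side index_tip 0.59 [277.376 379.68 ] [[0.5679 0.3707 0.157 ]]
```

```bash
python3 -m handwheel '[[0.45,[-0.07,-0.19,0],-0.9],[0.45,[-0.07,-0.19,0],-0.9],[0.45,[-0.07,-0.19,0],-0.9],[0.45,[-0.07,-0.19,0],-0.9],[0.45,[-0.07,-0.19,0],-0.9],[0.45,[-0.07,-0.19,0],-0.9],[0.45,[-0.07,-0.19,0],-0.9],[0.45,[-0.07,-0.19,0],-0.9]]'; python3 -c "
from h import *
go(.52,.0,.26,191)"
```

```text
t: 6.55
tool_pos: [0.508, 0.018, 0.2537]
orientation: [3.141, 0.0, 2.97]
force: [-0.4, -0.7, -0.7]
width: 0.556
grip_force: 15.0
t 6.55 yaw0 170.17 shift [-0.0199, -0.0209, -0.0084] turn -0.4628
```

```bash
python3 -m handwheel '[[0.45,[0,0,-0.02],-0.46],[0.45,[0,0,-0.02],-0.46],[0.45,[0,0,-0.02],-0.46],[0.45,[0,0,-0.02],-0.46],[0.45,[0,0,-0.02],-0.46],[0.45,[0,0,-0.02],-0.46]]'
python3 - <<'E'
from h import *
M=T('wrist'); im,d=cams.get_image('wrist'); save('w2.png',im); np.savez('w2.npz',M=M,im=im,d=d)
for q in ['cradle_seat','cradle_handle','cradle_hinge','index_tip']:
    for r in cams.mark_of('wrist',q)[:2]:
        px=np.array(r['at'])[::-1]*[640,480]; z={'cradle_seat':.055,'cradle_handle':.065,'cradle_hinge':.055,'index_tip':.157}[q]
        dd=d[int(px[1]),int(px[0])]
        print(q,round(r['p'],2),px,np.round(onz('wrist',px,z,M),4),np.round(pts('wrist',px,[dd],M),4))
E
```

```text
t: 7.05
tool_pos: [0.5079, 0.0183, 0.2685]
orientation: [3.142, -0.0, -2.953]
force: [0.4, 0.1, -0.5]
width: 0.555
grip_force: 15.0
cradle_seat 0.58 [143.872 206.4  ] [[ 0.5482 -0.1651  0.055 ]] [[ 0.5487 -0.1659  0.0533]]
cradle_handle 0.78 [115.072  91.2  ] [[ 0.4351 -0.1937  0.065 ]] [[ 0.435  -0.1923  0.0675]]
cradle_hinge 0.88 [154.88 260.88] [[ 0.6101 -0.1497  0.055 ]] [[ 0.6092 -0.149   0.0568]]
cradle_hinge 0.62 [114.624  91.488] [[ 0.4356 -0.1994  0.055 ]] [[ 0.4353 -0.1917  0.0695]]
index_tip 0.83 [177.28  112.992] [[ 0.4397 -0.0991  0.157 ]] [[ 0.4392 -0.0947  0.169 ]]
```

View pics/w2.png

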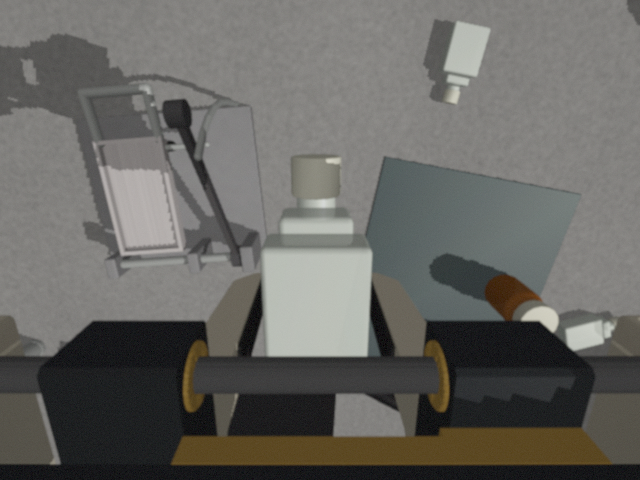

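The cradle shows at (145,195), its handle bar at (115,91), the hinge at (155,261), and the index arm runs from (245,260) to its tip at (177,112). Next I'll fit the tray, handle and index arm from depth.

```bash
cat > st.py <<'E'
from h import *
def fit(c,M,im,d):
    v,u=np.nonzero(d>0); P=pts(c,np.c_[u,v],d[v,u],M)
    near=(abs(P[:,0]-.53)<.16)&(abs(P[:,1]+.155)<.1); P=P[near]; C=im[v,u].astype(int)[near]
    # tray floor + walls by height
    th=.2
    for it in range(3):
        ex=np.array([np.cos(th),np.sin(th)]); ey=np.array([-ex[1],ex[0]])
        o=np.array([.548,-.165]) if it==0 else o
        L=np.c_[(P[:,:2]-o)@ex,(P[:,:2]-o)@ey,P[:,2]]
        red=(C[:,0]-C[:,1]>4)
        k=(abs(L[:,0])<.085)&(abs(L[:,1])<.05)&(L[:,2]>.045)&(L[:,2]<.075)&red
        rc=cv2.minAreaRect(P[k][:,:2].astype(np.float32)); 
        b=cv2.boxPoints(rc); e=b[1]-b[0]; f=b[2]-b[1]; l=e if np.hypot(*e)>np.hypot(*f) else f
        l=l*np.sign(l[0]); th=np.arctan2(l[1],l[0]); o=np.array(rc[0])
    print(c,'floor rect centre',np.round(o,4),np.round(rc[1],4),'th',round(np.degrees(th),2),'n',k.sum(),'z',np.round(np.median(P[k][:,2]),4))
    ex=np.array([np.cos(th),np.sin(th)]); ey=np.array([-ex[1],ex[0]]); L=np.c_[(P[:,:2]-o)@ex,(P[:,:2]-o)@ey,P[:,2]]
    h=(abs(L[:,0]+.107)<.018)&(abs(L[:,1])<.026)&(L[:,2]>.055)&(L[:,2]<.08)
    H=L[h]; print(' handle n',h.sum(),'local',np.round(np.median(H,0),4),'zmax',np.round(np.percentile(H[:,2],95),4),'xrange',np.round(np.percentile(H[:,0],[2,98]),4))
    a=(abs(L[:,1]-.092)<.014)&(L[:,0]>-.13)&(L[:,0]<.05)&(L[:,2]>.075)
    A=L[a]; 
    if a.sum()>20: print(' arm n',a.sum(),'y',np.round(np.median(A[:,1]),4),'angle',np.round([-np.polyfit(A[A[:,0]>-.075][:,0],A[A[:,0]>-.075][:,2],1)[0],-np.polyfit(A[:,0],A[:,2],1)[0]],3), np.round(np.percentile(A,[2,98],axis=0),3).tolist())
if __name__=='__main__':
    z=np.load('w2.npz'); fit('wrist',z['M'],z['im'],z['d'])
    for c in ['top','side']:
        im,d=cams.get_image(c); fit(c,T(c),im,d)
E
python3 st.py
```

```text
wrist floor rect centre [ 0.5384 -0.1672] [0.1244 0.0712] th 15.09 n 4376 z 0.0541
 handle n 622 local [-0.1066 -0.0007  0.068 ] zmax 0.0697 xrange [-0.1119 -0.1001]
 arm n 2334 y 0.0946 angle [0.716 0.642] [[-0.086, 0.086, 0.081], [0.041, 0.106, 0.17]]
top floor rect centre [0. 0.] [0. 0.] th 0.0 n 0 z nan
  return _methods._mean(a, axis=axis, dtype=dtype,
  ret = ret.dtype.type(ret / rcount)
  ret = um.true_divide(
Traceback (most recent call last):
  File "st.py", line 26, in <module>
    im,d=cams.get_image(c); fit(c,T(c),im,d)
                            ~~~^^^^^^^^^^^^^
  File "st.py", line 19, in fit
    H=L[h]; print(' handle n',h.sum(),'local',np.round(np.median(H,0),4),'zmax',np.round(np.percentile(H[:,2],95),4),'xrange',np.round(np.percentile(H[:,0],[2,98]),4))
                                                                                         ~~~~~~~~~~~~~^^^^^^^^^^^
IndexError: index -1 is out of bounds for axis 0 with size 0
```

The tray fit is consistent with the text. The outer rectangle is 124 x 71 mm (text 124 x 70), the handle is 107 mm from the centre (text 107), and the floor is at 0.054 m. That puts the seat at (0.551, -0.164) with yaw 15.1°.

```bash
python3 -c "
from h import *
go(.551,-.1642,.25,195.1)
go(.551,-.1642,.11,195.1)"
```

```text
t 7.35 yaw0 -168.99 shift [-0.01, -0.2498, 0.0249] turn -0.0908
t 7.35 yaw0 -168.99 shift [-0.01, -0.2498, 0.2116] turn -0.0908
```

```bash
python3 -m handwheel '[[0.45,[-0.01,-0.08,0],-0.09],[0.45,[-0.01,-0.13,0],-0.09],[0.45,[-0.01,-0.18,0],-0.09],[0.45,[-0.01,-0.22,0],-0.09],[0.45,[-0.01,-0.25,0.02],-0.09],[0.45,[-0.01,-0.25,0.07],-0.09],[0.45,[-0.01,-0.25,0.12],-0.09],[0.45,[-0.01,-0.25,0.16],-0.09],[0.45,[-0.01,-0.25,0.19],-0.09],[0.45,[-0.01,-0.25,0.19],-0.09]]'; python3 -c "
from h import *
go(.551,-.1642,.068,195.1)"
```

```text
t: 8.18
tool_pos: [0.5489, -0.1639, 0.1221]
orientation: [3.138, -0.006, -2.878]
force: [-0.1, 1.0, 0.1]
width: 0.558
grip_force: 15.0
t 8.18 yaw0 -164.92 shift [-0.003, -0.0014, 0.0721] turn -0.0004
```

```bash
python3 -m handwheel '[[0.45,[-0.002,-0.001,0.02],0],[0.45,[-0.002,-0.001,0.04],0],[0.45,[-0.002,-0.001,0.055],0],[0.45,[-0.002,-0.001,0.065],0],[0.45,[-0.002,-0.001,0.07],0],[0.45,[-0.002,-0.001,0.0715],0],[0.45,[-0.002,-0.001,0.0715],0]]'; python3 -c "
from h import *
go(.551,-.1642,.067,195.1)"
```

```text
t: 8.77
tool_pos: [0.5531, -0.1648, 0.073]
orientation: [-3.141, 0.0, -2.878]
force: [0.4, -0.5, -0.8]
width: 0.558
grip_force: 15.0
t 8.77 yaw0 -164.89 shift [0.0025, 0.0015, 0.008] turn 0.0001
```

```bash
python3 -m handwheel '[[0.45,[0.0015,0.001,0.003],0],[0.45,[0.0015,0.001,0.006],0],[0.45,[0.0015,0.001,0.007],0],[0.45,[0.0015,0.001,0.007],0],[0.45,[0.0015,0.001,0.007],0]]'; python3 -c "
from h import *
go(.551,-.1642,.067,195.1)"
```

```text
t: 9.18
tool_pos: [0.5516, -0.1644, 0.0675]
orientation: [-3.142, 0.0, -2.878]
force: [1.1, -1.1, -0.5]
width: 0.556
grip_force: 15.0
t 9.18 yaw0 -164.89 shift [0.0008, 0.0005, 0.0007] turn 0.0001
```

```bash
python3 -m handwheel '[[0.45,[0,0,0.0015],0],[0.45,[0,0,0.0015],0],[0.75,[0,0,0.0015],0],[0.9,[0,0,0.0015],0],[0.9,[0,0,0.0015],0],[0.9,[0,0,0.0015],0],[0.9,[0,0,0.0015],0],[0.9,[0,0,-0.02],0],[0.9,[0,0,-0.06],0],[0.9,[0,0,-0.1],0]]'; python3 -c "
from h import *
go(.45,-.1909,.2,195.1)"
```

```text
t: 10.02
tool_pos: [0.5508, -0.1641, 0.1424]
orientation: [3.14, -0.002, -2.878]
force: [0.7, 0.1, -0.4]
width: 0.901
grip_force: 0.0
t 10.02 yaw0 -164.89 shift [0.1392, 0.0007, -0.0765] turn 0.0002
```

Run:
```python
from h import *
print(status.read_state()['joint_pos'])
ex=np.array([np.cos(np.radians(15.09)),np.sin(np.radians(15.09))]); c=np.array([.5384,-.1672])
print('handle',c-.107*ex,'hinge',c+.075*ex)
h=c-.107*ex; go(*h,.15,285.1); go(*h,.15,105.1)
for cm in ['top','side']:
    im,d=cams.get_image(cm)
    for r in cams.mark_of(cm,'flask')[:4]:
        px=np.array(r['at'])[::-1]*[640,480]; print(cm,round(r['p'],2),px,onz(cm,px,.055))
```

```text
[ 0.17396388  0.51936407  0.02437239  2.01769748 -0.0212301   0.60742483
  2.04711205]
handle [ 0.43508957 -0.19505595] hinge [ 0.61081386 -0.1476748 ]
t 10.02 yaw0 -164.89 shift [0.1597, 0.0004, -0.0098] turn -1.9998
t 10.02 yaw0 -164.89 shift [0.1597, 0.0004, -0.0098] turn 2.0002
top 0.85 [145.28 192.  ] [[0.60488248 0.39298259 0.055     ]]
top 0.72 [271.872 339.216] [[0.32719481 0.14624392 0.055     ]]
top 0.69 [434.496 219.792] [[ 0.54835489 -0.15972201  0.055     ]]
top 0.34 [408.512 271.2  ] [[ 0.45088969 -0.10714884  0.055     ]]
side 0.71 [411.584 326.496] [[0.34263775 0.18391884 0.055     ]]
side 0.63 [241.728 442.224] [[0.6222448  0.43419924 0.055     ]]
side 0.6 [318.912 192.288] [[ 0.55185798 -0.17643834  0.055     ]]
```

Run:
```python
from h import *
M=T('wrist'); im,d=cams.get_image('wrist'); save('w3.png',im)
ex=np.array([np.cos(np.radians(15.09)),np.sin(np.radians(15.09))]); ey=np.array([-ex[1],ex[0]]); seat=np.array([.5384,-.1672])+.013*ex
for r in cams.trace('wrist','flask')[:2]:
    v,u=np.nonzero(r['pixels']&(d>0)); P=pts('wrist',np.c_[u,v],d[v,u],M); L=np.c_[(P[:,:2]-seat)@ex,(P[:,:2]-seat)@ey,P[:,2]]
    B=L[L[:,2]>.07]; print(r['p'],len(B),np.round(np.percentile(B,[1,50,99],axis=0),4).tolist(), cv2.minAreaRect(B[:,:2].astype(np.float32)))
```

```text
0.79 8924 [[-0.0662, -0.0256, 0.0715], [-0.0091, -0.0011, 0.0794], [0.0358, 0.0236, 0.0811]] ((-0.014997579157352448, -0.0007811896502971649), (0.05161530151963234, 0.10510062426328659), 89.65159606933594)
```

View pics/w3.png

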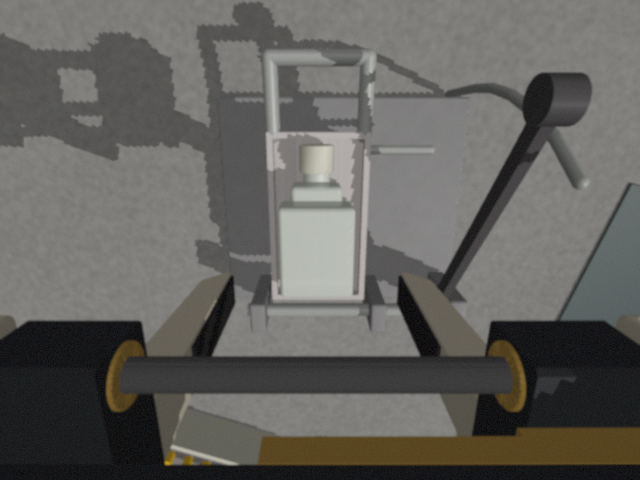

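The flask lies flat in the tray, cap at (316,160) towards the handle bar (320,58), about 2 mm off along and 1 mm across. The index tip is at (557,98). Next I'll go above the handle, part-close the fingers and turn 90°.

```bash
python3 -m handwheel '[[0.6,[0.05,0,-0.05],0.1],[0.5,[0.1,0,-0.08],0.2],[0.4,[0.16,0,-0.08],0.3],[0.36,[0.16,0,-0.08],0.45],[0.36,[0.16,0,-0.08],0.6],[0.36,[0.16,0,-0.08],0.75],[0.36,[0.16,0,-0.08],0.9],[0.36,[0.16,0,-0.08],1.0],[0.36,[0.16,0,-0.08],1.0]]'; python3 -c "
from h import *
go(.4351,-.1951,.12,105.1)"
```

```text
t: 11.07
tool_pos: [0.4353, -0.1954, 0.2014]
orientation: [-3.141, -0.002, 2.617]
force: [0.1, -0.4, 0.1]
width: 0.37
grip_force: 0.0
t 11.07 yaw0 149.92 shift [0.0002, 0.0003, 0.1085] turn 0.9959
```

```bash
python3 -m handwheel '[[0.36,[0,0,0],0.16],[0.36,[0,0,0],0.32],[0.36,[0,0,0],0.48],[0.36,[0,0,0],0.64],[0.36,[0,0,0.02],0.8],[0.36,[0,0,0.05],0.95],[0.36,[0,0,0.08],0.995],[0.36,[0,0,0.1],0.995],[0.36,[0,0,0.108],0.995],[0.36,[0,0,0.108],0.995]]'
python3 - <<'E'
from h import *
go(.4351,-.1951,.06,105.1)
M=T('wrist'); im,d=cams.get_image('wrist'); save('w4.png',im)
E
```

```text
t: 11.9
tool_pos: [0.4348, -0.1954, 0.1198]
orientation: [-3.138, -0.002, 1.841]
force: [-0.5, -0.5, 0.2]
width: 0.357
grip_force: 0.0
t 11.9 yaw0 105.46 shift [0.0001, 0.0008, 0.0797] turn 0.0079
```

View pics/w4.png

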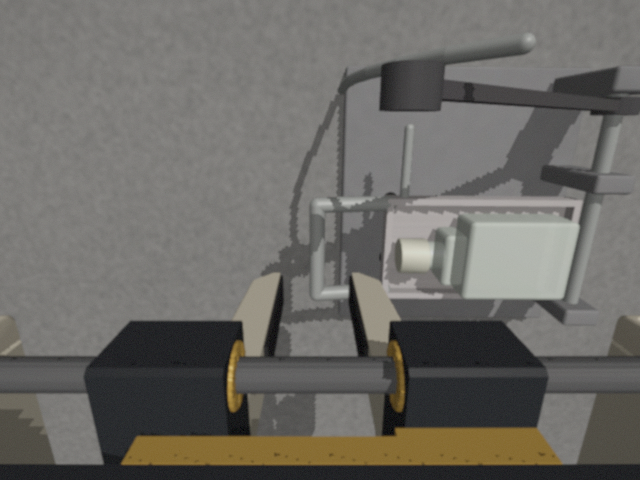

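The bar (317,250) lies midway between the open fingers (265 and 370), and the index tip (410,85) is well clear. I'll descend and grip the bar.

```bash
python3 -m handwheel '[[0.36,[0,0.0004,0.03],0],[0.36,[0,0.0004,0.055],0],[0.36,[0,0.0004,0.075],0],[0.36,[0,0.0004,0.082],0],[0.36,[0,0.0004,0.082],0],[0.05,[0,0.0004,0.082],0],[0.05,[0,0.0004,0.082],0],[0.05,[0,0.0004,0.082],0],[0.05,[0,0.0004,0.082],0],[0.05,[0,0.0004,0.082],0]]' 15; python3 -c "
from h import *
s=status.read_state();print(s['tool_pos'],s['orientation'])
Rm=R.from_euler('xyz',s['orientation']).as_matrix()
th=np.radians(15.09);ex=np.array([np.cos(th),np.sin(th),0])
r=np.hypot(.182,.010);b=np.arctan2(.01,.182)
for a in np.arange(.05,.7,.05):
    d=ex*r*(np.cos(b)-np.cos(a+b))+np.array([0,0,r*(np.sin(a+b)-np.sin(b))])
    print(round(a,2),np.round(Rm.T@d/.75,4))
"
```

```text
t: 12.78
tool_pos: [0.4355, -0.1958, 0.0605]
orientation: [-3.141, 0.0, 1.838]
force: [-4.9, -0.9, 7.1]
width: 0.1
grip_force: 15.0
[ 0.4355317  -0.19579569  0.06049184] [-3.14149197e+00  2.68928563e-04  1.83813453e+00]
0.05 [-0.      0.001  -0.0121]
0.1 [-0.      0.0025 -0.0242]
0.15 [-0.      0.0047 -0.0361]
0.2 [-0.      0.0075 -0.0479]
0.25 [-0.0001  0.0108 -0.0596]
0.3 [-0.0001  0.0148 -0.0711]
0.35 [-0.0001  0.0193 -0.0824]
0.4 [-0.0001  0.0243 -0.0934]
0.45 [-1.000e-04  2.990e-02 -1.042e-01]
0.5 [-0.0002  0.0361 -0.1147]
0.55 [-0.0002  0.0427 -0.1249]
0.6 [-0.0002  0.0499 -0.1347]
0.65 [-0.0003  0.0575 -0.1441]
```

```bash
python3 -m handwheel '[[0.05,[0,0.0005,-0.006],0],[0.05,[0,0.001,-0.0121],0],[0.05,[0,0.0017,-0.0182],0],[0.05,[0,0.0025,-0.0242],0],[0.05,[0,0.0036,-0.0302],0],[0.05,[0,0.0047,-0.0361],0],[0.05,[0,0.0061,-0.042],0],[0.05,[0,0.0075,-0.0479],0],[0.05,[0,0.0091,-0.0538],0],[0.05,[0,0.0108,-0.0596],0]]'
```

```text
t: 13.62
tool_pos: [0.443, -0.1937, 0.1051]
orientation: [-3.14, -0.0, 1.838]
force: [-4.4, -5.2, -3.5]
width: 0.103
grip_force: 15.0
```

```bash
python3 -m handwheel '[[0.05,[0,0.002,-0.0058],0],[0.05,[0,0.004,-0.0115],0],[0.05,[0,0.0062,-0.0172],0],[0.05,[0,0.0085,-0.0228],0],[0.05,[0,0.011,-0.0283],0],[0.05,[0,0.0135,-0.0338],0],[0.05,[0,0.0163,-0.0392],0],[0.05,[0,0.0191,-0.0446],0],[0.05,[0,0.0222,-0.0499],0],[0.05,[0,0.0253,-0.0551],0]]'
cat > ang.py <<'E'
from h import *
th=np.radians(15.09);ex=np.array([np.cos(th),np.sin(th)]);ey=np.array([-ex[1],ex[0]]);hg=np.array([.6108,-.1477])
s=status.read_state(); dz=s['tool_pos'][2]-.0595; b=np.arctan2(.01,.182); r=np.hypot(.182,.01)
print('angle from tool',np.arcsin(dz/r+np.sin(b))-b)
for c in ['wrist','top','side']:
    M=T(c); im,d=cams.get_image(c); save('ang_%s_%d.png'%(c,s['t']*100),im)
    v,u=np.nonzero(d>0); P=pts(c,np.c_[u,v],d[v,u],M); L=np.c_[(P[:,:2]-hg)@ex,(P[:,:2]-hg)@ey,P[:,2]]
    def line(k,n):
        Q=L[k]
        if k.sum()<30: print(c,n,'few');return
        p=np.polyfit(Q[:,0],Q[:,2],1); r=abs(Q[:,2]-np.polyval(p,Q[:,0])); Q=Q[r<2*np.median(r)+1e-4]; p=np.polyfit(Q[:,0],Q[:,2],1)
        print(c,n,len(Q),'angle',round(-np.arctan(p[0]),4))
    line((abs(L[:,1]-.092)<.008)&(L[:,0]>-.125)&(L[:,0]<-.02)&(L[:,2]>.07),'arm')
    line((abs(L[:,1])<.022)&(L[:,0]>-.09)&(L[:,0]<-.03)&(L[:,2]>.07),'flask top')
    line((abs(abs(L[:,1])-.033)<.002)&(L[:,0]>-.11)&(L[:,0]<-.03)&(L[:,2]>.07),'walls')
E
python3 ang.py
```

```text
t: 14.45
tool_pos: [0.4602, -0.1891, 0.1464]
orientation: [-3.139, -0.0, 1.837]
force: [-8.0, -6.2, 0.1]
width: 0.104
grip_force: 15.0
angle from tool 0.5053010111178359
wrist arm 1734 angle 0.6064
wrist flask top 9615 angle 1.1362
wrist walls 1120 angle 0.4771
top arm 203 angle 0.6076
top flask top 1054 angle 1.2385
top walls 143 angle 1.2498
side arm 261 angle 0.6037
side flask top 580 angle 1.0639
side walls 179 angle 1.1804
```

```bash
python3 -m handwheel '[[0.05,[0,0.0033,-0.0051],0],[0.05,[0,0.0066,-0.0102],0],[0.05,[0,0.0102,-0.0151],0],[0.05,[0,0.0138,-0.02],0],[0.05,[0,0.0145,-0.021],0],[0.05,[0,0.0145,-0.021],0]]'
cat > ang2.py <<'E'
from h import *
th=np.radians(15.09);ex=np.array([np.cos(th),np.sin(th)]);ey=np.array([-ex[1],ex[0]]);hg=np.array([.6108,-.1477])
c='wrist'; M=T(c); im,d=cams.get_image(c); save('raised.png',im)
s=status.read_state(); b=np.arctan2(.01,.182); r=np.hypot(.182,.01); print('tool angle',np.arcsin((s['tool_pos'][2]-.0595)/r+np.sin(b))-b)
for q in ['flask','index_tip']:
    for t in cams.trace(c,q)[:2]:
        v,u=np.nonzero(t['pixels']&(d>0)); P=pts(c,np.c_[u,v],d[v,u],M); L=np.c_[(P[:,:2]-hg)@ex,(P[:,:2]-hg)@ey,P[:,2]]
        if q=='flask': Q=L[(abs(L[:,1])<.022)&(L[:,0]>-.1)]
        else: Q=L[(abs(L[:,1]-.092)<.01)&(L[:,0]>-.125)&(L[:,0]<-.02)&(L[:,2]>.07)]
        if len(Q)<50: continue
        for i in range(4):
            p=np.polyfit(Q[:,0],Q[:,2],1); e=abs(Q[:,2]-np.polyval(p,Q[:,0])); Q=Q[e<max(.002,np.percentile(e,85))]
        print(q,round(t['p'],2),len(Q),'angle',-np.arctan(p[0]),'resid',e.max(), 'height over hinge plane',(p[1]-.055)*np.cos(np.arctan(p[0])),'L pct',np.round(np.percentile(L,[2,50,98],axis=0),3).tolist())
E
python3 ang2.py
```

```text
t: 15.1
tool_pos: [0.4704, -0.1864, 0.1624]
orientation: [-3.139, -0.001, 1.837]
force: [-9.9, -5.7, 8.8]
width: 0.096
grip_force: 15.0
tool angle 0.6128891327429357
flask 0.59 4032 angle 0.5316399509601314 resid 0.0035468871325416984 height over hinge plane 0.027444452056329626 L pct [[-0.098, -0.024, 0.086], [-0.054, 0.005, 0.115], [-0.005, 0.025, 0.139]]
index_tip 0.88 1637 angle 0.6068027682581978 resid 0.0019734200486462017 height over hinge plane 0.0038496449019463815 L pct [[-0.161, 0.086, 0.058], [-0.122, 0.092, 0.144], [0.004, 0.099, 0.17]]
```

View pics/raised.png

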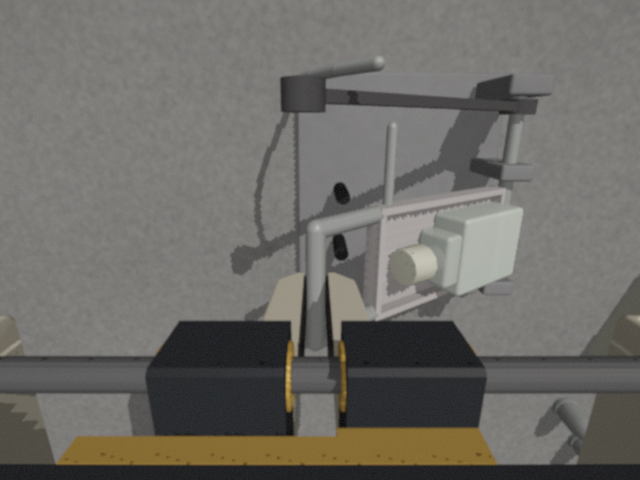

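The flask lies in the raised cradle at (470,250), and the bar is gripped. I'll check the cradle's own angle with the bar height and a plane fit.

```bash
cat > ang3.py <<'E'
from h import *
th=np.radians(15.09);ex=np.array([np.cos(th),np.sin(th)]);ey=np.array([-ex[1],ex[0]]);hg=np.array([.6108,-.1477])
c='wrist'; M=T(c); im,d=cams.get_image(c)
v,u=np.nonzero(d>0); P=pts(c,np.c_[u,v],d[v,u],M); L=np.c_[(P[:,:2]-hg)@ex,(P[:,:2]-hg)@ey,P[:,2]]
k=(abs(u-316)<3)&(v>235)&(v<275); B=np.median(L[k],0); print('bar top',B); bz=B[2]-.005-.055; bb=np.arctan2(.01,.182)
print('angle from bar z',np.arcsin(bz/.1823)-bb,'from xz',np.arctan2(bz,-B[0])-bb)
t=[t for t in cams.trace(c,'flask')[:3] if t['at'][1]>.6][0]
v,u=np.nonzero(t['pixels']&(d>0)); P=pts(c,np.c_[u,v],d[v,u],M); L=np.c_[(P[:,:2]-hg)@ex,(P[:,:2]-hg)@ey,P[:,2]]
rng=np.random.default_rng(0); best=0
for i in range(500):
    a,b_,c_=L[rng.choice(len(L),3)]; n=np.cross(b_-a,c_-a); n/=np.linalg.norm(n)+1e-12
    e=abs((L-a)@n)<.0012
    if e.sum()>best and abs(n[2])>.6: best=e.sum(); I=e
Q=L[I]; m=Q.mean(0); n=np.linalg.svd(Q-m,full_matrices=False)[2][2]; n*=np.sign(n[2])
print('plane',best,len(L),n,'angle',np.arctan2(-n[0],n[2])*-1,'across',np.arcsin(n[1]),'offset from hinge',(m-[0,0,.055])@n,'y',np.percentile(Q[:,1],[2,98]))
xa=np.array([n[2],0,-n[0]]); q=(Q-[0,0,.055])@xa; print('along',np.percentile(q,[1,99]))
E
python3 ang3.py
```

```text
bar top [-0.14599561  0.02011329  0.16781713]
angle from bar z 0.5779374510573988 from xz 0.5812077409339932
plane 4554 8475 [0.53617551 0.00808489 0.84406781] angle 0.5659204969041086 across 0.008084981439128332 offset from hinge 0.02569243877568975 y [-0.02389719  0.02397091]
along [-0.12006672 -0.02008876]
```

```bash
python3 -m handwheel '[[0.05,[0,0.0013,-0.0018],0],[0.05,[0,0.0026,-0.0036],0],[0.05,[0,0.0039,-0.0054],0],[0.05,[0,0.005,-0.007],0],[0.05,[0,0.005,-0.007],0],[0.05,[0,0.005,-0.007],0],[0.05,[0,0.005,-0.007],0],[0.05,[0,0.005,-0.007],0]]' 20;  python3 ang3.py
```

```text
t: 16.02
tool_pos: [0.474, -0.1854, 0.1675]
orientation: [-3.139, -0.001, 1.837]
force: [-8.2, -5.7, 5.5]
width: 0.097
grip_force: 20.0
bar top [-0.14220232  0.02009865  0.17275888]
angle from bar z 0.6119866896608067 from xz 0.615535554945919
plane 4368 8150 [0.55985867 0.00555643 0.82856949] angle 0.5942256526879118 across 0.0055564547532419946 offset from hinge 0.0260213264059929 y [-0.02382169  0.02352406]
along [-0.12138409 -0.02012411]
```

The cradle is at about 0.60 rad and the arm at about 0.606 rad. I'll hold it there for 2.5 s.

```bash
H='[0.05,[0,0,0],0]'; python3 -m handwheel '[[0.05,[0,0,0],0],[0.05,[0,0,0],0],[0.05,[0,0,0],0],[0.05,[0,0,0],0],[0.05,[0,0,0],0],[0.05,[0,0,0],0],[0.05,[0,0,0],0],[0.05,[0,0,0],0],[0.05,[0,0,0],0],[0.05,[0,0,0],0]]' >/dev/null; python3 -m handwheel '[[0.05,[0,0,0],0],[0.05,[0,0,0],0],[0.05,[0,0,0],0],[0.05,[0,0,0],0],[0.05,[0,0,0],0],[0.05,[0,0,0],0],[0.05,[0,0,0],0],[0.05,[0,0,0],0],[0.05,[0,0,0],0],[0.05,[0,0,0],0]]' >/dev/null;  python3 -m handwheel '[[0.05,[0,0,0],0],[0.05,[0,0,0],0],[0.05,[0,0,0],0],[0.05,[0,0,0],0],[0.05,[0,0,0],0],[0.05,[0,0,0],0],[0.05,[0,0,0],0],[0.05,[0,0,0],0],[0.05,[0,0,0],0],[0.05,[0,0,0],0]]'; python3 ang3.py; python3 -c "
from h import *
Rm=R.from_euler('xyz',status.read_state()['orientation']).as_matrix()
th=np.radians(15.09);ex=np.array([np.cos(th),np.sin(th),0]);r=np.hypot(.182,.01);b=np.arctan2(.01,.182);a0=.608
for a in np.arange(.578,-.03,-.03):
    d=ex*r*(np.cos(a0+b)-np.cos(a+b))+np.array([0,0,r*(np.sin(a+b)-np.sin(a0+b))])
    print(round(a,3),np.round(Rm.T@d/.75,4))
"
```

```text
t: 18.62
tool_pos: [0.474, -0.1854, 0.1675]
orientation: [-3.139, -0.001, 1.837]
force: [-9.0, -5.4, 5.2]
width: 0.097
grip_force: 20.0
bar top [-0.14220298  0.0199963   0.17271925]
angle from bar z 0.6117100764246277 from xz 0.6153621737661712
plane 4332 7986 [0.56339426 0.00138716 0.82618702] angle 0.5984890638317426 across 0.001387155788681378 offset from hinge 0.025814018078392734 y [-0.0236002   0.02330682]
along [-0.12075721 -0.02041407]
0.578 [ 0.     -0.0044  0.0058]
0.548 [ 0.     -0.0086  0.0118]
0.518 [ 0.     -0.0126  0.0179]
0.488 [ 0.     -0.0165  0.0241]
0.458 [ 0.     -0.0201  0.0304]
0.428 [ 0.0001 -0.0236  0.0368]
0.398 [ 0.0001 -0.0269  0.0433]
0.368 [ 0.0001 -0.0299  0.0499]
0.338 [ 0.0001 -0.0328  0.0566]
0.308 [ 0.0001 -0.0355  0.0634]
0.278 [ 0.0001 -0.0379  0.0702]
0.248 [ 0.0001 -0.0402  0.0772]
0.218 [ 0.0001 -0.0423  0.0842]
0.188 [ 0.0001 -0.0441  0.0912]
0.158 [ 0.0001 -0.0457  0.0983]
0.128 [ 1.000e-04 -4.710e-02  1.055e-01]
0.098 [ 1.000e-04 -4.830e-02  1.127e-01]
0.068 [ 1.000e-04 -4.930e-02  1.199e-01]
0.038 [ 1.000e-04 -5.010e-02  1.272e-01]
0.008 [ 1.000e-04 -5.060e-02  1.344e-01]
-0.022 [ 1.000e-04 -5.100e-02  1.417e-01]
```

Held for over 2.5 s. Now the slow lowering, first 10 rows.

```bash
python3 -m handwheel '[[0.05,[0,-0.0044,0.0058],0],[0.05,[0,-0.0086,0.0118],0],[0.05,[0,-0.0126,0.0179],0],[0.05,[0,-0.0165,0.0241],0],[0.05,[0,-0.0201,0.0304],0],[0.05,[0,-0.0236,0.0368],0],[0.05,[0,-0.0269,0.0433],0],[0.05,[0,-0.0299,0.0499],0],[0.05,[0,-0.0328,0.0566],0],[0.05,[0,-0.0355,0.0634],0]]'; python3 -m handwheel '[[0.05,[0,-0.0024,0.0068],0],[0.05,[0,-0.0047,0.0138],0],[0.05,[0,-0.0068,0.0208],0],[0.05,[0,-0.0086,0.0278],0],[0.05,[0,-0.0102,0.0349],0],[0.05,[0,-0.0116,0.0421],0],[0.05,[0,-0.0128,0.0493],0],[0.05,[0,-0.0138,0.0565],0],[0.05,[0,-0.0142,0.06],0],[0.05,[0,-0.0142,0.06],0]]'; python3 ang3.py
```

```text
t: 19.55
tool_pos: [0.4479, -0.1924, 0.1197]
orientation: [-3.139, -0.001, 1.837]
force: [-10.7, -6.5, 6.7]
width: 0.1
grip_force: 20.0
t: 20.38
tool_pos: [0.4367, -0.1953, 0.074]
orientation: [-3.137, -0.001, 1.836]
force: [-10.8, -9.3, -2.2]
width: 0.099
grip_force: 20.0
bar top [-0.18073798  0.02094774  0.08150555]
angle from bar z 0.06335340341388813 from xz 0.06354077332168444
plane 11365 18151 [ 0.04595829 -0.00133807  0.99894246] angle 0.045974520513676384 across -0.001338068127295854 offset from hinge 0.025994112526354047 y [-0.02389759  0.02328619]
along [-0.12025184 -0.02549498]
```

```bash
python3 -m handwheel '[[0.05,[0,-0.0003,0.003],0],[0.05,[0,-0.0005,0.006],0],[0.05,[0,-0.0007,0.009],0],[0.05,[0,-0.0009,0.012],0],[0.05,[0,-0.001,0.014],0],[0.05,[0,-0.001,0.015],0],[0.05,[0,-0.001,0.015],0]]'; python3 ang3.py
```

```text
t: 21.07
tool_pos: [0.4358, -0.1956, 0.0631]
orientation: [-3.137, -0.001, 1.836]
force: [-12.3, -8.6, -1.8]
width: 0.1
grip_force: 20.0
bar top [-0.18174338  0.02122059  0.07091034]
angle from bar z 0.004994221629961784 from xz 0.005069772817591522
plane 11145 18270 [-0.01264971  0.00147132  0.99991891] angle -0.012650064032178221 across 0.0014713247139372808 offset from hinge 0.026154886753911068 y [-0.02412548  0.02333172]
along [-0.11993138 -0.03441495]
```

```bash
python3 -m handwheel '[[0.05,[0,0,0.0015],0],[0.05,[0,0,0.003],0],[0.05,[0,0,0.004],0],[0.05,[0,0,0.004],0],[0.05,[0,0,0.004],0]]'; python3 ang3.py | head -2
```

```text
t: 21.58
tool_pos: [0.4356, -0.1956, 0.0605]
orientation: [-3.137, -0.001, 1.835]
force: [-15.0, -8.9, 7.5]
width: 0.1
grip_force: 20.0
bar top [-0.18189842  0.02119519  0.06851528]
angle from bar z -0.008162598394507989 from xz -0.008110629872937737
```

The cradle is on its stop: same TCP height (0.0605 m) and contact force as before the raise. Now release and retract.

```bash
python3 -m handwheel '[[0.36,[0,0,0],0],[0.36,[0,0,0],0],[0.36,[0,0,0],0],[0.36,[0,0,0],0],[0.36,[0,0,-0.02],0],[0.36,[0,0,-0.06],0],[0.36,[0,0,-0.1],0],[0.36,[0,0,-0.15],0],[0.36,[0,0,-0.2],0],[0.36,[0,0,-0.2],0]]'
python3 - <<'E'
from h import *
exec(open('st.py').read().split("if __name__")[0])
M=T('wrist'); im,d=cams.get_image('wrist'); save('fin.png',im); fit('wrist',M,im,d)
ex=np.array([np.cos(np.radians(15.09)),np.sin(np.radians(15.09))]); ey=np.array([-ex[1],ex[0]]); seat=np.array([.5384,-.1672])+.013*ex
for r in cams.trace('wrist','flask')[:3]:
    v,u=np.nonzero(r['pixels']&(d>0)); P=pts('wrist',np.c_[u,v],d[v,u],M); L=np.c_[(P[:,:2]-seat)@ex,(P[:,:2]-seat)@ey,P[:,2]]
    B=L[L[:,2]>.065]; 
    if len(B)>100: print(r['p'],len(B),np.round(np.percentile(B,[1,50,99],axis=0),4).tolist(), cv2.minAreaRect(B[:,:2].astype(np.float32)))
E
```

```text
t: 22.52
tool_pos: [0.4424, -0.1956, 0.2158]
orientation: [3.134, 0.004, 1.839]
force: [0.9, -0.7, 0.5]
width: 0.361
grip_force: 0.0
wrist floor rect centre [ 0.5381 -0.1671] [0.1252 0.0875] th 15.7 n 1954 z 0.0546
 handle n 648 local [-0.1068 -0.0009  0.0678] zmax 0.0694 xrange [-0.1118 -0.0943]
 arm n 2870 y 0.0933 angle [0.71  0.602] [[-0.086, 0.086, 0.083], [0.041, 0.106, 0.17]]
0.58 5754 [[-0.0611, -0.025, 0.0671], [-0.0008, 0.0016, 0.0793], [0.0419, 0.0249, 0.0813]] ((-0.008696995675563812, -0.0006505716592073441), (0.10606656223535538, 0.051851265132427216), 0.232545405626297)
```

View pics/fin.png

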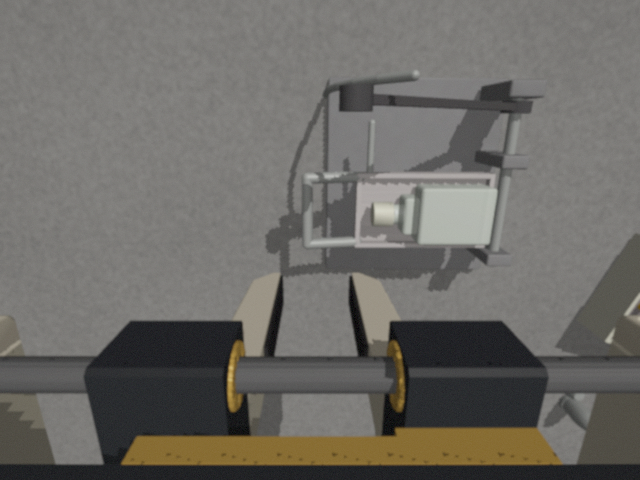

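The flask lies flat in the level cradle at (435,215), cap towards the handle (307,210). It's about 4 mm from the seat along and 1 mm across, and the gripper is clear. I'm handing in.

```bash
python3 -c "
from workcell import order
print(order.close_job())"
```

```text
the job is handed in; nothing more can be done
None
```

The flask was laid in the cradle and let go, raised parallel with the index arm (both about 0.60 rad) and held there for over 2.5 s, then lowered to level with the flask about 4 mm from the seat; the job is handed in, but no verdict came back.

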